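# Seat two drinks cans in the matching wells of a graded display rack

## Robot

A 6-joint arm with a two-finger parallel gripper is mounted at the origin on the work surface. World frame = base frame: x ahead of the robot, y to its left, z up, the work surface at z = 0. Lengths are in m, angles in rad, forces in N, time in s.
With the tool pointing down it reaches from about 0.35 to 0.775 m from the base axis. Payload 5.5 kg.
Tool frame: the origin (TCP) lies at the very end of the fingers, on their centre line; the grasp point (between the pads) lies env.hold_point_z behind it (env.hold_point_z is the distance from the TCP to the grasp point, in m); z points along the fingers, y is the line along which they close (so a half turn about z gives the same grasp; the last joint's range is limited). The gripper opens to 85 mm and grips with 20 to 120 N. Pads are 22 mm wide; open, the fingers measure 114 mm over their backs; the gripper's body (76 mm by 85 mm) begins 54 mm behind the grasp point. The pads swing forward as they close: fully open they stand 13 mm farther back than shut.
Start: joints at [-1.252, 0.313, 0.046, 1.304, 0, 1.431], TCP at [0.255, -0.516, 0.206] pointing down, gripper open.
Joint ranges: [-2.76, 2.76], [-0.86, 1.69], [-1.03, 1.26], [-2.2, 2.34], [-1.47, 1.5], [-3.14, 3.14]. Speed limits (rad/s): [2.57, 2.57, 3.14, 3.14, 3.14, 3.14].

## Interface

Orientations are given as a unit quaternion [w, x, y, z].
In Python, from workcell import env gives the robot as it stands.
- The arm moves only by the tool carry_out, never from a script. Its argument "steps" is a list of rows, each a list of 3 entries, a list of its own where there are three numbers: the turn, a rotation vector about the tool's x, y, z in degrees, then the shift along the tool's x, y, z in cm, then the closure in counts, from 0 (fully open) to 255 (shut). A call has exactly 8 rows; each row is the pose to reach, as a shift and turn from the pose commanded when the call began, along the tool's axes at that moment; what a row does not reach only later rows make up. A row lasts 1/8 s, in which the tool goes at most 62.5 mm and 10.7 degrees, less where a joint would pass 70% of its speed; a pose out of reach is approached as far as the arm can. A call with a gripper value outside its range is refused whole. The fingers move at their own pace and stop on an object; "force" is the grip in N (left out, the last holds). Time passes only in rows, so rows that repeat a pose let the fingers close, or fill a call up. It gives the time, the measured TCP pose, the force, the opening and the grip force at its end, in the units of the state.
- env.get_state(): the state, without advancing time (a new reading comes with each control period).
- env.read_camera(name): name is "side" or "top"; returns (picture, depth): 420x560x3 uint8, red, green, blue; 420x560 float32, m along the optical axis (not along the pixel's ray), 0 where there is no reading.
- env.get_calibration(name): a dict with "fx", "fy", "cx", "cy" (pixels), "origin" and "orientation" of the camera in the world. Camera axes: x right, y up, looking along -z (the intrinsics and any distortion apply to the point x, -y, -z); pixel columns grow to the right and rows downward; lengths in m; the calibration is good to about 2 mm. A picture is of the moment at which its call begins. get_calibration takes no time and is no camera call.
- env.hand_in(): hands the job in; it is judged then, once.
The state is a dict: "clock": time; "joint_pos": joint angles; "qvel": joint speeds; "tau": joint torques, N m; "tcp_pos": TCP position; "orientation": TCP orientation; "wrist_force": force on the tool from outside, world axes, zero at the start; "ft_torque": the same for the moment, N m; "finger_gap": finger opening in m; "grip_force": force on a finger pad.
Only numpy, scipy, OpenCV 4.12 (cv2) and the standard library are available. Lean on these libraries where they do the work, as an engineer would, in place of code of your own. Each camera call takes 0.05 s, during which the arm holds its last target. There are 200 camera calls.

## Task

On this drinks stand every can is shown in the well of the red rack that fits its diameter closely. The slim green can is standing loosely in the well meant for the wider black can: move it to the well that matches it, then put the black can from the table into the well it was blocking, both upright and right down on the well floors, and let go. Keep the cans upright all along and leave the bottle and the cups where they stand.

Things in the scene. Friction and masses are not known exactly. Their poses are not given: they have to be found in the camera images.
- rack: red display rack with white trim and pale discs on the well floors, a fixed block 100 mm (x) by 330 mm (y) by 50 mm high; origin at the centre of its underside, z up. It does not move when touched. Four round wells, 38 mm deep with flat floors 12 mm above the table, lie in one row along its y axis at 80 mm pitch, growing in diameter towards +y; the mouths have a 2 mm chamfer
- well0 (a point): centre of the mouth of the narrowest well, 47 mm in diameter (too narrow for both cans), 120 mm from the rack's centre on its -y side, 50 mm above the table; axes as the rack's
- well1 (a point): centre of the mouth of the second well, 56.5 mm in diameter, 40 mm from the rack's centre on its -y side, 50 mm above the table; empty at the start. The well for the 53 mm can; axes as the rack's
- well2 (a point): centre of the mouth of the third well, 62 mm in diameter, 40 mm from the rack's centre on its +y side, 50 mm above the table; the green can stands in it at the start. The well for the 58 mm can; axes as the rack's
- well3 (a point): centre of the mouth of the widest well, 69.5 mm in diameter (for a wider kind of can, stays empty), 120 mm from the rack's centre on its +y side, 50 mm above the table; axes as the rack's
- green_can: slim green drinks can with a pale green band and aluminium ends, rigid, full, about 0.28 kg, 53 mm in diameter and 135 mm tall; straight sides from 8 to 123 mm, its foot tapers to 41 mm at the bottom and its shoulder to 45 mm at the top. Origin at the centre of its underside, z up along the can. Starts upright in well2, standing on its floor
- black_can: black drinks can with a silver-grey band and aluminium ends, rigid, full, about 0.36 kg, 58 mm in diameter and 145 mm tall; straight sides from 8 to 133 mm, its foot tapers to 46 mm at the bottom and its shoulder to 50 mm at the top. Origin at the centre of its underside, z up along the can. Starts upright on the table to the -y side of the rack
- juice_bottle: bystander: amber glass juice bottle with an orange cap, 60 mm in diameter, 145 mm tall, loose, on the table to the -y side of the rack; origin at the centre of its underside
- cup0: bystander: clear plastic tasting cup, 64 mm across the rim, 75 mm tall, loose, light, one of three grouped on the +y side of the table; origin at the centre of its underside
- cup1: bystander: clear plastic tasting cup like cup0
- cup2: bystander: clear plastic tasting cup like cup0
There are look-alikes about, which are no part of the job. What is shaped like the green_can but purple is not meant.

How it is judged:
By the outcome, as a careful person would: the job done as asked, in the order asked, and still so for the second after the job is handed in, with the robot touching nothing.
It also fails if it takes over 58 s, if anything falls off the work surface, if the arm or the gripper's body presses on something with over 40 N, if the wrist force passes 120 N, or if a joint passes its speed limit or range.

## Working session

There is one attempt and no reset: what is moved stays moved. The work goes in short steps, Python scripts to look and compute and a tool call to move; the robot and the scene stay as the last step left them, time stands still between calls to the robot, and variables do not carry over. Pictures are saved under pics/ and viewed, at most 10 in all, crops included, and the job is handed in when it is done.

Besides the shell and the picture viewer there is one more tool, called as name(argument=value, ...) on one line, values as JSON. carry_out: Moves the arm, as the interface text tells. Its arguments: {"type":"object","properties":{"steps":{"type":"array","items":{"type":"array"}},"force":{"type":"number"}},"required":["steps"]}

```bash
mkdir -p pics; ls; python3 - <<'E'
from workcell import env
import cv2, numpy as np
print(env.hold_point_z, env.get_state())
for n in ("top","side"):
    p,d=env.read_camera(n); np.savez(f"pics/{n}0.npz",p=p,d=d)
    cv2.imwrite(f"pics/{n}0.png",p[:,:,::-1]); print(n,env.get_calibration(n))
E
```

```text
pics
0.0187 {'clock': 0.0, 'joint_pos': array([-1.25158448e+00,  3.14010759e-01,  4.49634057e-02,  1.30364226e+00,
       -1.85334491e-06,  1.43116345e+00]), 'qvel': array([-0.00044213,  0.00045546,  0.00076215, -0.00099696, -0.00158898,
        0.00030554]), 'tau': array([ 7.02849757e-04, -4.80630898e+01,  2.98531383e+01,  1.95071299e-02,
        2.52414469e-05,  8.49222772e-06]), 'tcp_pos': array([ 0.25446335, -0.51497708,  0.2050967 ]), 'orientation': array([-9.42748289e-04,  9.73797485e-01,  2.27414955e-01, -8.58075232e-05]), 'wrist_force': array([-0.74759364, -0.09745648, -0.04004626]), 'ft_torque': array([ 0.01106237, -0.01177328, -0.00725638]), 'grip_force': 0.0, 'finger_gap': 0.08518489824923434}
top {'fx': 543.1329569612296, 'fy': 543.1329569612296, 'cx': 280.76795713500934, 'cy': 212.92026688860915, 'origin': array([0.34629112, 0.08327152, 1.5759169 ]), 'orientation': array([-0.69600462, -0.0404255 ,  0.02793381,  0.716354  ])}
side {'fx': 394.05921768687983, 'fy': 394.05921768687983, 'cx': 281.6597099792639, 'cy': 212.23284046150138, 'origin': array([0.3684754 , 0.77823919, 0.91622358]), 'orientation': array([-0.10249963, -0.03599119,  0.33950385,  0.93431022])}
```

View pics/top0.png

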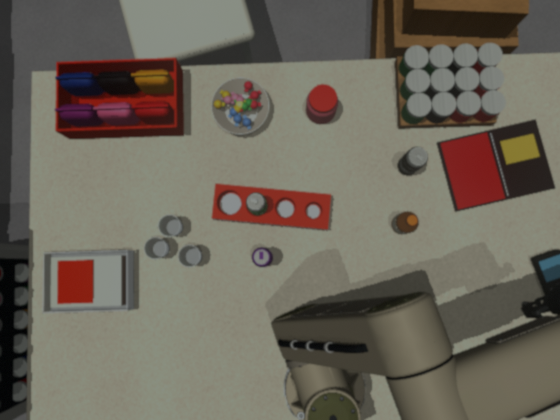

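View pics/side0.png

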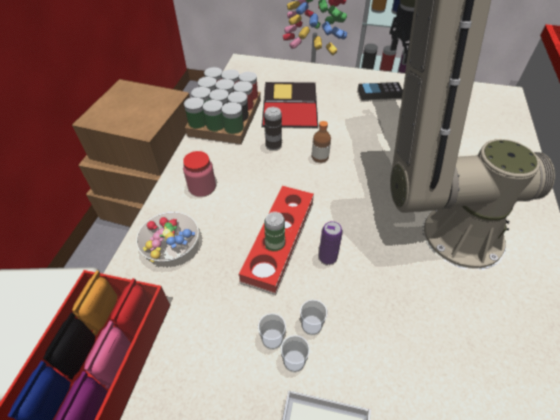

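The top view shows the rack around (272,207). Its wells run from well3 at (230,203), through the green can at (257,203) and well1 at (286,208), to well0 at (313,211). The black can is at (413,160), the bottle at (407,222), the purple look-alike at (262,257) and the cups near (175,240). The side view agrees: green can (274,230), black can (273,128), bottle (321,142), purple can (330,243).

```bash
cat > h.py <<'E'
import numpy as np, cv2
from scipy.spatial.transform import Rotation as R
from workcell import env
def rot(q): return R.from_quat(np.roll(q,-1))
def cloud(n,p,d):
    c=env.get_calibration(n); v,u=np.mgrid[:d.shape[0],:d.shape[1]]
    P=np.stack([(u-c['cx'])/c['fx']*d,-(v-c['cy'])/c['fy']*d,-d],-1)
    return rot(c['orientation']).apply(P.reshape(-1,3)).reshape(P.shape)+c['origin']
def circ(Q,r):   # centre of top disc of known radius via min enclosing circle + centroid
    c,rr=cv2.minEnclosingCircle(Q[:,:2].astype(np.float32)); return np.round([*Q[:,:2].mean(0),*c,rr,np.median(Q[:,2]),len(Q)],4)
def win(W,d,lo,hi,zl,zh):
    m=(d>0)&(W[...,0]>lo[0])&(W[...,0]<hi[0])&(W[...,1]>lo[1])&(W[...,1]<hi[1])&(W[...,2]>zl)&(W[...,2]<zh); return m
E
python3 - <<'E'
from h import *
f=np.load("pics/top0.npz"); g=np.load("pics/side0.npz")
W=cloud("top",f['p'],f['d']); V=cloud("side",g['p'],g['d'])
print("table z",np.median(W[280:300,200:240,2]), np.median(V[300:320,200:240,2]))
for n,(u,v) in dict(green=(257,203),black=(413,158),bottle=(407,222),purple=(262,257)).items():
    print(n,W[v,u].round(3))
    c=W[v,u]
    for nm,A,d in(("top",W,f['d']),("side",V,g['d'])):
        m=win(A,d,c[:2]-.045,c[:2]+.045,.1,.2); Q=A[m]; t=np.percentile(Q[:,2],95); print("  ",nm,"ztop",t.round(4),circ(Q[Q[:,2]>t-.008],0), "bbox",Q.min(0).round(3),Q.max(0).round(3))
for nm,A,d,k in(("top",W,f['d'],f),("side",V,g['d'],g)):
    c=W[207,272]
    m=win(A,d,c[:2]-[.1,.22],c[:2]+[.1,.22],.042,.06)
    m=cv2.morphologyEx(m.astype(np.uint8),cv2.MORPH_OPEN,np.ones((2,2)))>0
    Q=A[m][:,:2].astype(np.float32); print(nm,"rack",cv2.minAreaRect(Q),np.median(A[m][:,2]))
for n,(u,v) in dict(w3=(230,203),w1=(286,208),w0=(313,211)).items():
    c=W[v,u]; m=win(W,f['d'],c[:2]-.04,c[:2]+.04,.0,.03); m&=np.hypot(W[...,0]-c[0],W[...,1]-c[1])<.036
    print(n,c.round(4),circ(W[m],0))
E
```

```text
table z 0.0006856618556771998 -0.00025873592069741713
green [0.514 0.169 0.146]
   top ztop 0.1525 [5.196e-01 1.744e-01 5.192e-01 1.735e-01 2.340e-02 1.484e-01 2.050e+02] bbox [0.493 0.148 0.1  ] [0.545 0.199 0.156]
   side ztop 0.1489 [5.190e-01 1.760e-01 5.192e-01 1.738e-01 2.410e-02 1.468e-01 2.280e+02] bbox [0.493 0.15  0.1  ] [0.546 0.202 0.151]
black [ 0.622 -0.249  0.144]
   top ztop 0.1507 [ 6.277e-01 -2.611e-01  6.279e-01 -2.601e-01  2.640e-02  1.463e-01
  2.490e+02] bbox [ 0.598 -0.29   0.101] [ 0.656 -0.232  0.159]
   side ztop 0.1471 [ 6.268e-01 -2.583e-01  6.283e-01 -2.605e-01  2.690e-02  1.454e-01
  1.360e+02] bbox [ 0.598 -0.286  0.1  ] [ 0.657 -0.231  0.149]
bottle [ 0.452 -0.226  0.14 ]
   top ztop 0.148 [ 4.578e-01 -2.367e-01  4.577e-01 -2.361e-01  1.400e-02  1.455e-01
  8.500e+01] bbox [ 0.435 -0.261  0.1  ] [ 0.482 -0.21   0.152]
   side ztop 0.1457 [ 4.575e-01 -2.346e-01  4.559e-01 -2.366e-01  1.510e-02  1.441e-01
  5.200e+01] bbox [ 0.437 -0.252  0.1  ] [ 0.48  -0.211  0.147]
purple [0.371 0.16  0.135]
   top ztop 0.1409 [3.727e-01 1.627e-01 3.722e-01 1.637e-01 2.360e-02 1.363e-01 2.100e+02] bbox [0.347 0.136 0.1  ] [0.398 0.19  0.144]
   side ztop 0.1373 [3.737e-01 1.653e-01 3.737e-01 1.642e-01 2.360e-02 1.350e-01 2.320e+02] bbox [0.347 0.141 0.1  ] [0.4   0.191 0.138]
top rack ((0.45993027091026306, 0.13932085037231445), (0.33721211552619934, 0.2134391963481903), 83.63053131103516) 0.050137928848677515
side rack ((0.49285954236984253, 0.36571910977363586), (0.17064636945724487, 0.8446634411811829), 5.3575825691223145) 0.04924751490331902
w3 [0.5313 0.255  0.0154] [5.343e-01 2.582e-01 5.337e-01 2.578e-01 3.440e-02 1.360e-02 4.270e+02]
w1 [0.5122 0.0933 0.0125] [5.144e-01 9.660e-02 5.177e-01 9.740e-02 3.030e-02 1.350e-02 2.890e+02]
w0 [0.5013 0.0155 0.0112] [5.042e-01 1.620e-02 5.029e-01 1.680e-02 2.300e-02 1.340e-02 1.990e+02]
```

```bash
python3 - <<'E'
from h import *
for nm in("top","side"):
    f=np.load(f"pics/{nm}0.npz"); d=f['d']; A=cloud(nm,f['p'],d)
    m=win(A,d,[.44,-.05],[.60,.33],.044,.056).astype(np.uint8)
    n,l,s,_=cv2.connectedComponentsWithStats(cv2.morphologyEx(m,cv2.MORPH_CLOSE,np.ones((3,3))))
    k=1+s[1:,4].argmax(); M=(l==k)&(m>0); Q=A[M][:,:2].astype(np.float32)
    c,sz,a=cv2.minAreaRect(Q); print(nm,c,sz,a)
    # robust: fit rectangle edges (1/99 pct) along direction th
    best=min(np.arange(-12,0,.1),key=lambda t:np.ptp(np.percentile(Q@[np.cos(np.radians(t)),np.sin(np.radians(t))],[1,99])))
    t=np.radians(best); X=np.array([np.cos(t),np.sin(t)]);Y=np.array([-X[1],X[0]])
    px=np.percentile(Q@X,[.5,99.5]);py=np.percentile(Q@Y,[.5,99.5]); C=X*px.mean()+Y*py.mean()
    print(" yaw",best,"size",np.ptp(px),np.ptp(py),"C",C,"w1",C-.04*Y,"w2",C+.04*Y)
    p=f['p'].astype(int); D=(p.min(-1)>140)&(win(A,d,[.44,-.05],[.60,.33],.0,.03))&(np.abs((A[...,:2]-C)@X)<.04)
    for w in(-.12,-.04,.12):
        e=D&(np.hypot(*np.moveaxis(A[...,:2]-C-w*Y,-1,0))<.036); print("  disc",w,circ(A[e],0) if e.any() else None, (C+w*Y).round(4))
s=env.get_state(); r=rot(s['orientation']); print("tool axes\n",r.as_matrix().round(4))
E
```

```text
top (0.5168104767799377, 0.13623693585395813) (0.3305451571941376, 0.10274501144886017) 82.88729858398438
 yaw -7.100000000000017 size 0.10110344264968124 0.32776472914545696 C [0.51641931 0.1362205 ] w1 [0.51147525 0.09652722] w2 [0.52136337 0.17591377]
  disc -0.12 None [0.5016 0.0171]
  disc -0.04 None [0.5115 0.0965]
  disc 0.12 None [0.5313 0.2553]
side (0.5167381763458252, 0.13486629724502563) (0.33563491702079773, 0.10209698230028152) 82.88792419433594
 yaw -7.300000000000017 size 0.1007770405578326 0.3297530604365909 C [0.51672261 0.13545976] w1 [0.51164002 0.09578398] w2 [0.52180519 0.17513554]
  disc -0.12 [5.045e-01 1.200e-03 5.041e-01 2.800e-03 1.150e-02 1.150e-02 2.400e+01] [0.5015 0.0164]
  disc -0.04 [5.043e-01 8.050e-02 5.066e-01 7.850e-02 1.280e-02 1.260e-02 3.200e+01] [0.5116 0.0958]
  disc 0.12 [5.350e-01 2.454e-01 5.349e-01 2.458e-01 2.990e-02 1.230e-02 2.570e+02] [0.532  0.2545]
tool axes
 [[ 8.966e-01  4.429e-01 -5.000e-04]
 [ 4.429e-01 -8.966e-01  1.500e-03]
 [ 2.000e-04 -1.600e-03 -1.000e+00]]
```

carry_out(steps=[[[0,0,-5],[3,-2.8,0],0],[[0,0,-12],[8,-7.4,0],0],[[0,0,-20],[13,-12,0],0],[[0,0,-28],[18,-16.6,0],0],[[0,0,-36],[23,-21.2,0],0],[[0,0,-44],[28,-25.8,0],0],[[0,0,-51],[32,-29.5,0],0],[[0,0,-56.6],[35,-32.3,0],0]], force=40)

```text
clock: 1.1
tcp_pos: [0.4256, -0.0689, 0.2059]
orientation: [0.0, 0.748, 0.663, 0.0]
wrist_force: [1.7, -1.1, -0.2]
finger_gap: 0.0852
grip_force: 0.0
```

```bash
cat >> h.py <<'E'
def go(x,y,z,yaw=-7.1):  # shift (cm) and turn (deg) in tool axes so that tool y lies at yaw, tool down
    s=env.get_state(); r=rot(s['orientation'])
    Y=np.array([np.cos(np.radians(yaw)),np.sin(np.radians(yaw)),0]); Z=np.array([0,0,-1.]); T=R.from_matrix(np.stack([np.cross(Y,Z),Y,Z],1))
    print(round(s['clock'],2),"tcp",s['tcp_pos'].round(4),"q",s['joint_pos'].round(2),"F",s['wrist_force'].round(1),"gap",round(s['finger_gap'],4),round(s['grip_force'],1))
    print(" turn",(r.inv()*T).as_rotvec(degrees=True).round(2),"shift",(r.inv().apply(np.array([x,y,z])-s['tcp_pos'])*100).round(2))
E
python3 -c "
from h import *
go(.5192,.1738,.19);go(.5192,.1738,.0913)"
```

```text
1.1 tcp [ 0.4256 -0.0689  0.2059] q [-0.35  0.03 -0.29  1.24 -0.    1.34] F [ 1.7 -1.1 -0.2] gap 0.0852 0.0
 turn [0.01 0.01 0.18] shift [25.22  6.36  1.59]
1.1 tcp [ 0.4256 -0.0689  0.2059] q [-0.35  0.03 -0.29  1.24 -0.    1.34] F [ 1.7 -1.1 -0.2] gap 0.0852 0.0
 turn [0.01 0.01 0.18] shift [25.23  6.36 11.46]
```

carry_out(steps=[[[0,0,0],[4,1,0.2],0],[[0,0,0.2],[9,2.3,0.6],0],[[0,0,0.2],[14,3.6,1],0],[[0,0,0.2],[19,4.8,1.4],0],[[0,0,0.2],[23,5.8,1.6],0],[[0,0,0.2],[25.2,6.4,1.6],0],[[0,0,0.2],[25.2,6.4,1.6],0],[[0,0,0.2],[25.2,6.4,1.6],0]])

```text
clock: 2.1
tcp_pos: [0.5197, 0.1703, 0.1898]
orientation: [-0.0, 0.751, 0.66, -0.0]
wrist_force: [1.0, -0.5, -0.3]
finger_gap: 0.0856
grip_force: 0.0
```

```bash
python3 -c "
from h import *
go(.5192,.1738,.0913)
p,d=env.read_camera('side'); cv2.imwrite('pics/s1.png',p[:,:,::-1])"
```

```text
2.1 tcp [0.5197 0.1703 0.1898] q [ 0.17  0.26 -0.06  1.25 -0.    1.87] F [ 1.  -0.5 -0.3] gap 0.0856 0.0
 turn [-0.04  0.04 -0.25] shift [ 0.35 -0.09  9.85]
```

View pics/s1.png

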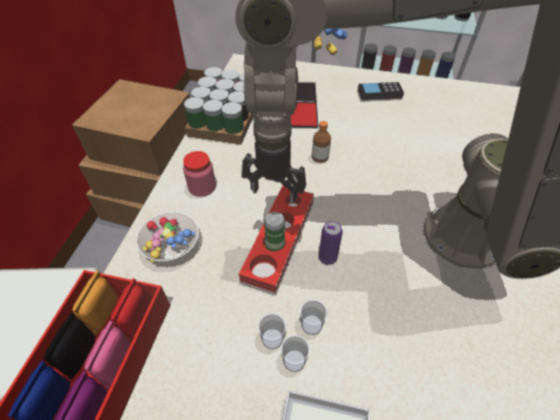

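The gripper's fingertips appear at (250,187) and (297,195), and the green can's top is at (274,220). I'll project the TCP into this view to check that against the reported pose.

```bash
python3 - <<'E'
from h import *
c=env.get_calibration("side"); s=env.get_state(); print(s['clock'],s['tcp_pos'],s['joint_pos'])
for P in ([.5192,.1738,.147],[.5116,.0962,.05],s['tcp_pos'],s['tcp_pos']+[.043,-.005,0],s['tcp_pos']-[.043,-.005,0]):
    q=rot(c['orientation']).inv().apply(np.array(P)-c['origin']); print(np.round(P,3),(c['cx']-c['fx']*q[0]/q[2]).round(),(c['cy']+c['fy']*q[1]/q[2]).round())
E
```

```text
2.15 [0.5197478  0.17003369 0.19001643] [ 1.69617083e-01  2.64097257e-01 -6.00131148e-02  1.24720607e+00
 -4.37412822e-04  1.86935349e+00]
[0.519 0.174 0.147] 274.0 219.0
[0.512 0.096 0.05 ] 284.0 220.0
[0.52 0.17 0.19] 274.0 206.0
[0.563 0.165 0.19 ] 258.0 202.0
[0.477 0.175 0.19 ] 291.0 211.0
```

```bash
python3 - <<'E'
from h import *
p=cv2.imread("pics/s1.png"); cv2.imwrite("pics/s1c.png",cv2.resize(p[140:280,200:350],None,fx=4,fy=4,interpolation=cv2.INTER_CUBIC))
E
```

```text
(no output)
```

View pics/s1c.png

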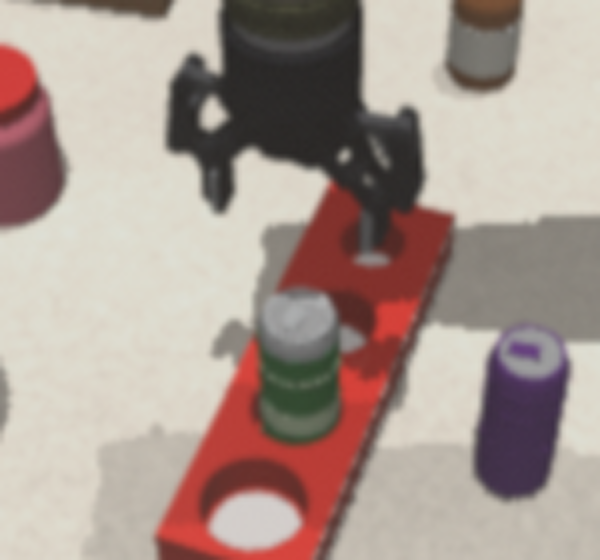

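carry_out(steps=[[[0,0,-0.25],[0.35,-0.1,1],0],[[0,0,-0.25],[0.35,-0.1,3.5],0],[[0,0,-0.25],[0.35,-0.1,6],0],[[0,0,-0.25],[0.35,-0.1,8],0],[[0,0,-0.25],[0.35,-0.1,9.3],0],[[0,0,-0.25],[0.35,-0.1,9.85],0],[[0,0,-0.25],[0.35,-0.1,9.85],0],[[0,0,-0.25],[0.35,-0.1,9.85],0]])

```text
clock: 3.15
tcp_pos: [0.5202, 0.1748, 0.0922]
orientation: [0.0, 0.749, 0.662, 0.001]
wrist_force: [-0.2, -0.4, 0.4]
finger_gap: 0.0855
grip_force: 0.0
```

```bash
python3 -c "
from h import *
go(.5192,.1738,.0913)
p,d=env.read_camera('side'); cv2.imwrite('pics/s2.png',cv2.resize(p[140:280,200:350],None,fx=4,fy=4,interpolation=cv2.INTER_CUBIC)[:,:,::-1])"
```

```text
3.15 tcp [0.5202 0.1748 0.0922] q [ 0.18  0.32 -0.23  1.02 -0.    1.87] F [-0.2 -0.4  0.4] gap 0.0855 0.0
 turn [ 0.08 -0.02  0.04] shift [-0.11 -0.09  0.09]
```

View pics/s2.png

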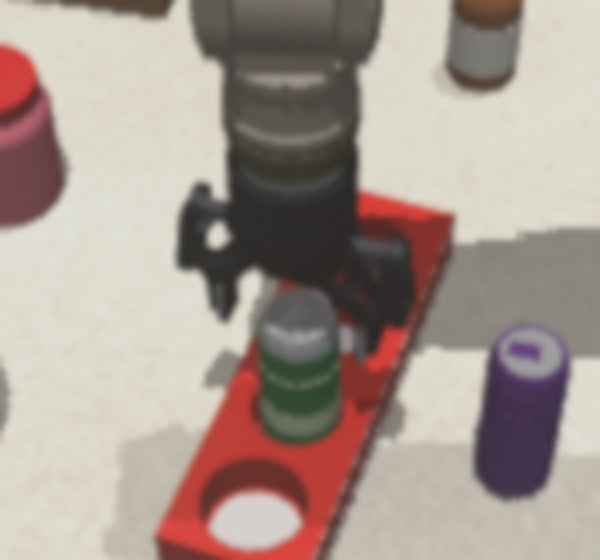

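The fingertips are at about crop (225,318) and (365,355). They look slightly high or behind the can, so I'll check in 3D with the depth image.

```bash
python3 - <<'E'
from h import *
p,d=env.read_camera("side"); np.savez("pics/side2.npz",p=p,d=d); A=cloud("side",p,d)
dark=(p.max(-1)<75)
for nm,(u0,u1,v0,v1) in dict(L=(248,262,195,222),R=(284,298,205,232)).items():
    for v in range(v0,v1,2):
        u=[k for k in range(u0,u1) if dark[v,k] and A[v,k,2]>.07]
        if u: Q=A[v,u]; print(nm,v,u[0],u[-1],np.median(Q,0).round(3),Q.min(0).round(3),Q.max(0).round(3))
E
```

```text
L 195 248 261 [0.559 0.18  0.232] [0.541 0.172 0.219] [0.581 0.206 0.265]
L 197 248 261 [0.556 0.181 0.227] [0.541 0.177 0.216] [0.582 0.207 0.258]
L 199 248 261 [0.556 0.181 0.219] [0.541 0.162 0.192] [0.583 0.208 0.252]
L 201 248 261 [0.563 0.173 0.2  ] [0.549 0.161 0.186] [0.586 0.183 0.216]
L 203 248 261 [0.571 0.169 0.186] [0.547 0.163 0.182] [0.584 0.19  0.218]
L 205 248 261 [0.568 0.179 0.191] [0.547 0.171 0.182] [0.584 0.189 0.209]
L 207 251 260 [0.562 0.187 0.196] [0.551 0.175 0.179] [0.578 0.189 0.201]
L 209 252 258 [0.566 0.181 0.181] [0.556 0.179 0.176] [0.573 0.187 0.191]
L 211 253 258 [0.566 0.177 0.168] [0.563 0.166 0.156] [0.572 0.181 0.172]
L 213 255 258 [0.565 0.174 0.157] [0.563 0.168 0.151] [0.567 0.179 0.163]
L 215 255 257 [0.565 0.177 0.153] [0.564 0.173 0.148] [0.567 0.18  0.156]
L 217 256 256 [0.565 0.18  0.148] [0.565 0.18  0.148] [0.565 0.18  0.148]
R 205 284 297 [0.479 0.188 0.224] [0.46  0.166 0.2  ] [0.492 0.193 0.236]
R 207 284 297 [0.481 0.188 0.218] [0.46  0.167 0.194] [0.491 0.198 0.234]
R 209 286 297 [0.473 0.185 0.208] [0.368 0.168 0.189] [0.49  0.778 0.916]
R 211 284 297 [0.478 0.183 0.196] [0.459 0.17  0.184] [0.491 0.195 0.216]
R 213 284 297 [0.479 0.19  0.197] [0.459 0.172 0.179] [0.49  0.197 0.209]
R 215 284 297 [0.476 0.192 0.193] [0.459 0.178 0.177] [0.49  0.197 0.201]
R 217 286 297 [0.473 0.191 0.185] [0.459 0.186 0.182] [0.486 0.194 0.193]
R 219 288 297 [0.47  0.193 0.18 ] [0.458 0.189 0.178] [0.48  0.194 0.187]
R 221 289 295 [0.471 0.192 0.173] [0.466 0.178 0.157] [0.479 0.195 0.176]
R 223 291 294 [0.47  0.187 0.159] [0.467 0.185 0.157] [0.474 0.188 0.161]
R 225 291 293 [0.471 0.188 0.152] [0.469 0.188 0.151] [0.474 0.188 0.153]
R 227 291 292 [0.472 0.189 0.145] [0.471 0.187 0.143] [0.473 0.191 0.147]
```

```bash
python3 - <<'E'
from h import *
f=np.load("pics/side2.npz"); p,d=f['p'],f['d']; A=cloud("side",p,d)
for v in range(210,236,2):
    print(v,[(u,*A[v,u].round(3),p[v,u].tolist()) for u in (255,257)],[(u,*A[v,u].round(3),p[v,u].tolist()) for u in(287,290,292)])
E
```

```text
210 [(255, np.float64(0.566), np.float64(0.182), np.float64(0.178), [55, 53, 52]), (257, np.float64(0.565), np.float64(0.169), np.float64(0.163), [49, 46, 45])] [(287, np.float64(0.486), np.float64(0.18), np.float64(0.196), [46, 42, 41]), (290, np.float64(0.48), np.float64(0.174), np.float64(0.191), [45, 42, 41]), (292, np.float64(0.475), np.float64(0.173), np.float64(0.191), [44, 41, 39])]
212 [(255, np.float64(0.567), np.float64(0.179), np.float64(0.167), [72, 72, 71]), (257, np.float64(0.565), np.float64(0.17), np.float64(0.157), [49, 46, 43])] [(287, np.float64(0.484), np.float64(0.187), np.float64(0.197), [49, 47, 47]), (290, np.float64(0.48), np.float64(0.173), np.float64(0.182), [58, 45, 42]), (292, np.float64(0.475), np.float64(0.175), np.float64(0.185), [45, 41, 40])]
214 [(255, np.float64(0.566), np.float64(0.182), np.float64(0.162), [70, 67, 67]), (257, np.float64(0.564), np.float64(0.174), np.float64(0.154), [48, 45, 43])] [(287, np.float64(0.483), np.float64(0.192), np.float64(0.196), [49, 46, 46]), (290, np.float64(0.499), np.float64(0.068), np.float64(0.047), [73, 44, 
[... 3404 characters left out ...]
), np.float64(0.119), np.float64(0.002), [139, 131, 123])] [(287, np.float64(0.494), np.float64(0.135), np.float64(0.049), [131, 49, 43]), (290, np.float64(0.485), np.float64(0.134), np.float64(0.05), [131, 49, 44]), (292, np.float64(0.48), np.float64(0.132), np.float64(0.049), [174, 57, 50])]
234 [(255, np.float64(0.59), np.float64(0.125), np.float64(-0.001), [138, 133, 125]), (257, np.float64(0.584), np.float64(0.123), np.float64(-0.002), [152, 117, 109])] [(287, np.float64(0.492), np.float64(0.142), np.float64(0.049), [131, 48, 43]), (290, np.float64(0.484), np.float64(0.142), np.float64(0.051), [131, 48, 43]), (292, np.float64(0.479), np.float64(0.139), np.float64(0.049), [132, 48, 43])]
```

```bash
python3 - <<'E'
from h import *
f=np.load("pics/side2.npz"); p,d=f['p'],f['d']; A=cloud("side",p,d)
for u in(265,270,275,280):
  print(u,[(v,*A[v,u].round(3).tolist(),int(p[v,u].max())) for v in range(188,226,3)])
E
```

```text
265 [(188, 0.53, 0.209, 0.292, 54), (191, 0.53, 0.211, 0.285, 45), (194, 0.53, 0.211, 0.276, 46), (197, 0.53, 0.212, 0.267, 47), (200, 0.531, 0.21, 0.254, 47), (203, 0.537, 0.191, 0.222, 46), (206, 0.536, 0.194, 0.214, 59), (209, 0.584, 0.028, 0.0, 160), (212, 0.581, 0.041, 0.002, 169), (215, 0.579, 0.048, -0.004, 136), (218, 0.544, 0.17, 0.139, 112), (221, 0.541, 0.183, 0.143, 103), (224, 0.54, 0.188, 0.138, 95)]
270 [(188, 0.519, 0.207, 0.293, 63), (191, 0.518, 0.211, 0.288, 48), (194, 0.519, 0.211, 0.277, 47), (197, 0.519, 0.212, 0.269, 46), (200, 0.519, 0.212, 0.259, 46), (203, 0.519, 0.212, 0.249, 47), (206, 0.526, 0.188, 0.209, 45), (209, 0.526, 0.187, 0.197, 75), (212, 0.556, 0.078, 0.051, 120), (215, 0.533, 0.165, 0.147, 89), (218, 0.53, 0.175, 0.147, 91), (221, 0.527, 0.186, 0.151, 107), (224, 0.526, 0.193, 0.147, 145)]
275 [(188, 0.509, 0.203, 0.291, 63), (191, 0.508, 0.21, 0.289, 47), (194, 0.507, 0.211, 0.28, 44), (197, 0.507, 0.211, 0.271, 45), (200, 0.508, 0.209, 0.259, 44), (203, 0.508, 0.211, 0.251, 44), (206, 0.512, 0.195, 0.221, 44), (209, 0.512, 0.196, 0.212, 44), (212, 0.522, 0.153, 0.148, 91), (215, 0.52, 0.161, 0.146, 90), (218, 0.518, 0.172, 0.148, 94), (221, 0.516, 0.181, 0.147, 94), (224, 0.513, 0.191, 0.148, 152)]
280 [(188, 0.499, 0.2, 0.291, 53), (191, 0.498, 0.204, 0.285, 44), (194, 0.498, 0.202, 0.273, 44), (197, 0.497, 0.206, 0.268, 44), (200, 0.498, 0.204, 0.256, 45), (203, 0.501, 0.189, 0.227, 43), (206, 0.501, 0.189, 0.218, 43), (209, 0.499, 0.197, 0.216, 44), (212, 0.499, 0.197, 0.205, 66), (215, 0.508, 0.16, 0.149, 96), (218, 0.506, 0.167, 0.145, 90), (221, 0.503, 0.179, 0.149, 97), (224, 0.502, 0.187, 0.146, 118)]
```

Depth puts the open fingertips at z≈0.13 and the gripper body at about 0.20. That is 25–30 mm higher than the reported TCP implies, while x and y agree. I'll lower 2.5 cm more, watching the force, and find the floors by contact.

carry_out(steps=[[[0,0,0],[-0.05,-0.05,0.5],0],[[0,0,0],[-0.1,-0.1,1],0],[[0,0,0],[-0.1,-0.1,1.5],0],[[0,0,0],[-0.1,-0.1,2],0],[[0,0,0],[-0.1,-0.1,2.3],0],[[0,0,0],[-0.1,-0.1,2.5],0],[[0,0,0],[-0.1,-0.1,2.5],0],[[0,0,0],[-0.1,-0.1,2.5],0]])

```text
clock: 4.25
tcp_pos: [0.5186, 0.1739, 0.0667]
orientation: [0.0, 0.749, 0.662, 0.0]
wrist_force: [0.4, 0.4, 0.2]
finger_gap: 0.0851
grip_force: 0.0
```

```bash
python3 - <<'E'
from h import *
go(.5192,.1738,.0663)
p,d=env.read_camera("side"); A=cloud("side",p,d)
cv2.imwrite('pics/s3.png',cv2.resize(p[140:280,200:350],None,fx=4,fy=4,interpolation=cv2.INTER_CUBIC)[:,:,::-1])
for u in(255,256,257,270,275,290,292):
  print(u,[(v,*A[v,u].round(3).tolist(),int(p[v,u].max())) for v in range(206,244,3) if A[v,u,2]>.07])
E
```

```text
4.25 tcp [0.5186 0.1739 0.0667] q [ 0.18  0.34 -0.27  0.96 -0.    1.87] F [0.4 0.4 0.2] gap 0.0851 0.0
 turn [ 0.02 -0.    0.04] shift [-0.01  0.06  0.04]
255 [(209, 0.572, 0.161, 0.156, 70), (212, 0.568, 0.175, 0.161, 55), (215, 0.568, 0.179, 0.154, 50), (218, 0.568, 0.179, 0.143, 72), (221, 0.569, 0.178, 0.13, 79), (224, 0.569, 0.18, 0.119, 134)]
256 [(209, 0.57, 0.159, 0.155, 61), (212, 0.565, 0.178, 0.166, 54), (215, 0.565, 0.179, 0.156, 49), (218, 0.566, 0.178, 0.142, 69), (221, 0.566, 0.181, 0.134, 74), (224, 0.567, 0.178, 0.117, 94)]
257 [(209, 0.567, 0.161, 0.157, 53), (212, 0.561, 0.182, 0.172, 51), (215, 0.561, 0.182, 0.16, 48), (218, 0.563, 0.179, 0.144, 56), (221, 0.564, 0.178, 0.13, 57), (224, 0.564, 0.179, 0.12, 68)]
270 [(206, 0.52, 0.21, 0.237, 46), (209, 0.519, 0.212, 0.228, 46), (212, 0.527, 0.184, 0.183, 46), (215, 0.527, 0.184, 0.171, 52), (218, 0.53, 0.175, 0.148, 91), (221, 0.528, 0.184, 0.148, 93), (224, 0.526, 0.191, 0.145, 118), (227, 0.525, 0.197, 0.141, 111), (230, 0.524, 0.201, 0.134, 78), (233, 0.524, 0.201, 0.121, 76), (236, 0.525, 0.199, 0.105, 88), (23
[... 423 characters left out ...]
512, 0.198, 0.095, 74), (242, 0.513, 0.198, 0.081, 75)]
290 [(206, 0.48, 0.175, 0.207, 76), (209, 0.478, 0.183, 0.205, 67), (212, 0.481, 0.165, 0.173, 47), (215, 0.479, 0.174, 0.172, 45), (218, 0.478, 0.179, 0.167, 49), (221, 0.477, 0.187, 0.165, 58), (224, 0.476, 0.192, 0.159, 45), (227, 0.475, 0.191, 0.147, 61), (230, 0.475, 0.19, 0.133, 82), (233, 0.475, 0.193, 0.124, 80), (236, 0.475, 0.19, 0.108, 118)]
292 [(209, 0.474, 0.182, 0.206, 74), (212, 0.473, 0.186, 0.199, 54), (215, 0.475, 0.168, 0.166, 53), (218, 0.475, 0.17, 0.157, 43), (221, 0.474, 0.176, 0.153, 54), (224, 0.471, 0.191, 0.16, 48), (227, 0.47, 0.195, 0.154, 47), (230, 0.471, 0.186, 0.129, 57), (233, 0.471, 0.187, 0.119, 60)]
```

View pics/s3.png

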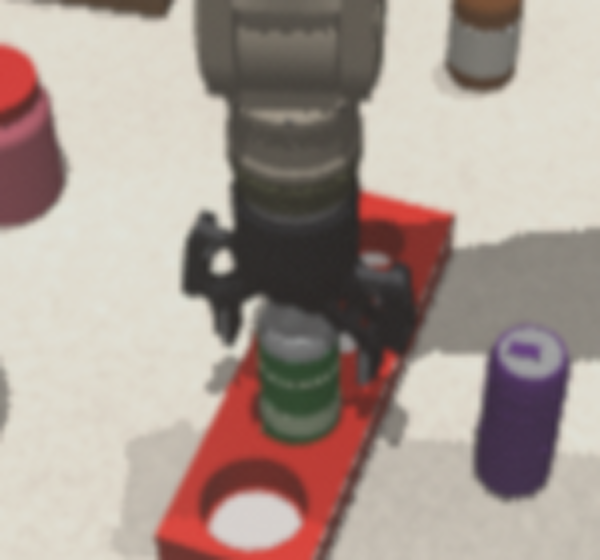

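Tips are at z≈0.112 on both sides of the can, at crop (230,335) and (368,375), centred on it. The body clears the can's top by about 25 mm. I'll go 0.8 cm lower and close.

carry_out(steps=[[[0,0,0],[0,0.05,0.5],0],[[0,0,0],[0,0.05,0.8],0],[[0,0,0],[0,0.05,0.8],60],[[0,0,0],[0,0.05,0.8],100],[[0,0,0],[0,0.05,0.8],140],[[0,0,0],[0,0.05,0.8],200],[[0,0,0],[0,0.05,0.8],255],[[0,0,0],[0,0.05,0.8],255]], force=40)

```text
clock: 5.3
tcp_pos: [0.519, 0.1739, 0.0587]
orientation: [0.0, 0.749, 0.662, 0.0]
wrist_force: [-0.6, 0.3, 2.7]
finger_gap: 0.0519
grip_force: 42.5
```

carry_out(steps=[[[0,0,0],[0,0,-0.5],255],[[0,0,0],[0,0,-2],255],[[0,0,0],[0,0,-4],255],[[0,0,0],[0,0,-5.5],255],[[0,0,0],[-1,0.05,-6],255],[[0,0,0],[-3.5,0.1,-6],255],[[0,0,0],[-6,0.2,-6],255],[[0,0,0],[-7.8,0.2,-6],255]])

```text
clock: 6.3
tcp_pos: [0.5108, 0.0947, 0.1182]
orientation: [-0.0, 0.75, 0.662, -0.0]
wrist_force: [-0.0, -0.2, -3.8]
finger_gap: 0.052
grip_force: 42.2
```

```bash
python3 - <<'E'
from h import *
for n in("top","side"):
    p,d=env.read_camera(n); A=cloud(n,p,d); np.savez(f"pics/{n}3.npz",p=p,d=d)
    pi=p.astype(int); g=(pi[...,1]>pi[...,0]+12)&(pi[...,1]>pi[...,2]+8)
    m=g&win(A,d,[.44,.0],[.6,.25],.06,.25); Q=A[m]
    if len(Q)>5: print(n,len(Q),Q.min(0).round(4),Q.max(0).round(4),np.median(Q,0).round(4))
    if n=="side":
        q=p
        cv2.imwrite('pics/s4.png',cv2.resize(p[140:280,200:350],None,fx=4,fy=4,interpolation=cv2.INTER_CUBIC)[:,:,::-1])
        # fit circle of r=26.5 mm to side points per height band
        from scipy.optimize import least_squares
        for z in np.arange(.06,.2,.015):
            B=Q[(Q[:,2]>z)&(Q[:,2]<z+.015)]
            if len(B)>15:
                s=least_squares(lambda c:np.hypot(*(B[:,:2]-c).T)-.0265,[.512,.096],loss='soft_l1',f_scale=.002); print("  z",z.round(3),len(B),s.x.round(4))
go(.5116,.0962,.10)
E
```

```text
side 352 [0.4874 0.1017 0.086 ] [0.5355 0.1225 0.1941] [0.5085 0.1165 0.1532]
  z 0.09 51 [0.5114 0.0925]
  z 0.105 31 [0.512  0.0927]
  z 0.135 61 [0.5118 0.0928]
  z 0.15 67 [0.5121 0.0926]
  z 0.165 66 [0.5123 0.0928]
  z 0.18 59 [0.5126 0.0927]
6.4 tcp [0.5108 0.0943 0.1182] q [ 0.03  0.25 -0.26  1.06 -0.    1.72] F [-0.4  0.  -3.3] gap 0.052 42.2
 turn [-0.04  0.04 -0.11] shift [0.2  0.05 1.82]
```

View pics/s4.png

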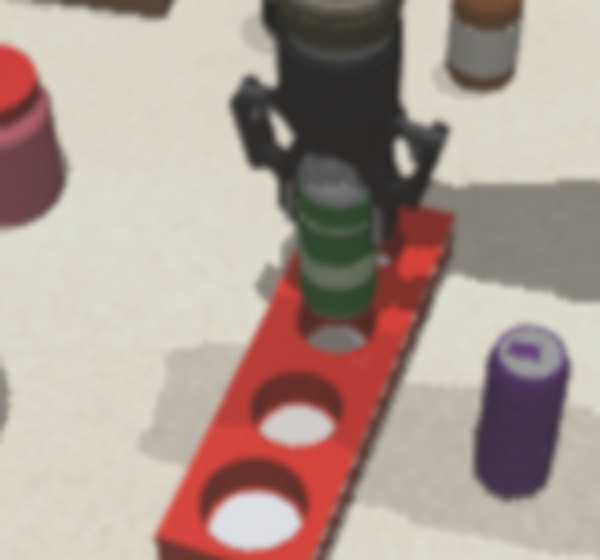

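The green can hangs upright over well1, at crop (337,240). The side-camera circle fits put its axis at (0.512,0.0927) against the well at (0.5116,0.0958), so it needs about +2.5 mm along tool x before it goes down.

carry_out(steps=[[[0,0,0],[0.25,0,0.3],255],[[0,0,0],[0.25,0,1],255],[[0,0,0],[0.25,0,1.8],255],[[0,0,0],[0.25,0,2.4],255],[[0,0,0],[0.25,0,3],255],[[0,0,0],[0.25,0,3.6],255],[[0,0,0],[0.25,0,4],255],[[0,0,0],[0.25,0,4],255]])

```text
clock: 7.4
tcp_pos: [0.5112, 0.0981, 0.0778]
orientation: [0.0, 0.749, 0.662, -0.001]
wrist_force: [-1.5, -3.2, -5.5]
finger_gap: 0.0517
grip_force: 42.1
```

carry_out(steps=[[[0,0,0],[-0.1,0,0.2],255],[[0,0,0],[-0.1,0,0.5],255],[[0,0,0],[-0.1,0,0.9],255],[[0,0,0],[-0.1,0,1.2],255],[[0,0,0],[-0.1,0,1.5],255],[[0,0,0],[-0.1,0,1.7],255],[[0,0,0],[-0.1,0,1.9],255],[[0,0,0],[-0.1,0,1.9],255]])

```text
clock: 8.4
tcp_pos: [0.5114, 0.0976, 0.0592]
orientation: [-0.0, 0.749, 0.662, -0.0]
wrist_force: [-1.0, -3.0, -4.8]
finger_gap: 0.0517
grip_force: 42.4
```

carry_out(steps=[[[0,0,0],[-0.1,0,0],255],[[0,0,0],[-0.1,0,0.05],255],[[0,0,0],[-0.1,0,0.1],255],[[0,0,0],[-0.1,0,0.1],255],[[0,0,0],[-0.1,0,0.15],255],[[0,0,0],[-0.1,0,0.15],255],[[0,0,0],[-0.1,0,0.15],255],[[0,0,0],[-0.1,0,0.15],255]])

```text
clock: 9.4
tcp_pos: [0.512, 0.0968, 0.0586]
orientation: [0.0, 0.749, 0.662, 0.001]
wrist_force: [-1.7, 0.3, 6.1]
finger_gap: 0.0518
grip_force: 43.0
```

carry_out(steps=[[[0,0,0],[0,0,0],150],[[0,0,0],[0,0,0],60],[[0,0,0],[0,0,0],0],[[0,0,0],[0,0,0],0],[[0,0,0],[0,0,-1.5],0],[[0,0,0],[0,0,-5],0],[[0,0,0],[0,0,-9],0],[[0,0,0],[0,0,-10],0]])

```text
clock: 10.4
tcp_pos: [0.5135, 0.0967, 0.1618]
orientation: [0.002, 0.749, 0.662, 0.002]
wrist_force: [0.3, 0.4, -0.1]
finger_gap: 0.0855
grip_force: 0.0
```

```bash
python3 - <<'E'
from h import *
p,d=env.read_camera("side"); A=cloud("side",p,d); np.savez("pics/side5.npz",p=p,d=d)
pi=p.astype(int); g=(pi[...,1]>pi[...,0]+12)&(pi[...,1]>pi[...,2]+8)
Q=A[g&win(A,d,[.44,.0],[.6,.25],.05,.25)]; print(len(Q),Q.min(0).round(4),Q.max(0).round(4))
Q=A[win(A,d,[.48,.06],[.54,.13],.13,.165)]; print("top",len(Q),circ(Q,0),np.percentile(Q[:,2],[50,90]).round(4))
go(.628,-.2605,.16); go(.628,-.2605,.065)
E
```

```text
219 [0.4888 0.1031 0.0726] [0.5287 0.1248 0.1324]
top 280 [5.119e-01 1.035e-01 5.129e-01 9.880e-02 2.640e-02 1.459e-01 2.800e+02] [0.1459 0.1487]
10.45 tcp [0.5133 0.0968 0.1616] q [ 0.03  0.22 -0.18  1.16 -0.    1.73] F [ 0.5 -0.2  1.6] gap 0.0851 0.0
 turn [ 0.32 -0.05  0.04] shift [-34.05  15.77   0.22]
10.45 tcp [0.5133 0.0968 0.1616] q [ 0.03  0.22 -0.18  1.16 -0.    1.73] F [ 0.5 -0.2  1.6] gap 0.0851 0.0
 turn [ 0.32 -0.05  0.04] shift [-34.05  15.72   9.72]
```

carry_out(steps=[[[0,0,0],[-3,1.4,0],0],[[0,0,0],[-8,3.7,0],0],[[0,0,0],[-13,6,0],0],[[0,0,0],[-18.5,8.6,0],0],[[0,0,0],[-24,11.1,0],0],[[0,0,0],[-29,13.4,0],0],[[0,0,0],[-33,15.3,0],0],[[0,0,0],[-34,15.7,0.2],0]])

```text
clock: 11.45
tcp_pos: [0.6252, -0.2629, 0.1542]
orientation: [-0.001, 0.75, 0.661, -0.0]
wrist_force: [-0.1, 1.1, 0.3]
finger_gap: 0.0856
grip_force: 0.0
```

carry_out(steps=[[[0,0,0],[0,0,0.5],0],[[0,0,0],[0,0,1.5],0],[[0,0,0],[0,0,2.5],0],[[0,0,0],[0,0,3.5],0],[[0,0,0],[0,0,4.5],0],[[0,0,0],[0,0,5],0],[[0,0,0],[0,0,5],0],[[0,0,0],[0,0,5],0]])

```text
clock: 12.45
tcp_pos: [0.6257, -0.2603, 0.1064]
orientation: [0.0, 0.749, 0.662, 0.0]
wrist_force: [-0.6, -0.8, 0.0]
finger_gap: 0.0853
grip_force: 0.0
```

```bash
python3 - <<'E'
from h import *
go(.628,-.2605,.057)
p,d=env.read_camera("side"); A=cloud("side",p,d); np.savez("pics/side6.npz",p=p,d=d)
cv2.imwrite('pics/s6.png',cv2.resize(p[40:180,200:350],None,fx=4,fy=4,interpolation=cv2.INTER_CUBIC)[:,:,::-1])
m=win(A,d,[.55,-.34],[.71,-.18],.12,.25)
for z in np.arange(.12,.25,.01):
    B=A[m&(A[...,2]>z)&(A[...,2]<z+.01)]
    if len(B): print(z.round(2),len(B),"x",np.percentile(B[:,0],[1,20,80,99]).round(3),"y",np.percentile(B[:,1],[1,50,99]).round(3))
E
```

```text
12.45 tcp [ 0.6257 -0.2603  0.1064] q [-0.51  0.55  0.17  1.19 -0.    1.18] F [-0.6 -0.8  0. ] gap 0.0853 0.0
 turn [0.04 0.02 0.03] shift [0.01 0.23 4.94]
0.12 49 x [0.599 0.604 0.641 0.653] y [-0.272 -0.239 -0.232]
0.13 62 x [0.6   0.608 0.641 0.655] y [-0.264 -0.241 -0.229]
0.14 139 x [0.581 0.613 0.641 0.673] y [-0.288 -0.258 -0.236]
0.15 31 x [0.571 0.579 0.674 0.682] y [-0.276 -0.256 -0.244]
0.16 28 x [0.572 0.576 0.672 0.681] y [-0.276 -0.252 -0.24 ]
0.17 35 x [0.571 0.578 0.676 0.683] y [-0.273 -0.256 -0.241]
0.18 26 x [0.57  0.576 0.678 0.69 ] y [-0.269 -0.254 -0.241]
0.19 85 x [0.554 0.57  0.685 0.701] y [-0.277 -0.255 -0.235]
0.2 100 x [0.553 0.573 0.677 0.701] y [-0.277 -0.251 -0.238]
0.21 110 x [0.555 0.587 0.656 0.697] y [-0.272 -0.249 -0.236]
0.22 93 x [0.556 0.573 0.657 0.696] y [-0.26  -0.248 -0.238]
0.23 134 x [0.558 0.583 0.661 0.695] y [-0.263 -0.248 -0.238]
0.24 142 x [0.559 0.573 0.678 0.694] y [-0.275 -0.252 -0.239]
```

View pics/s6.png

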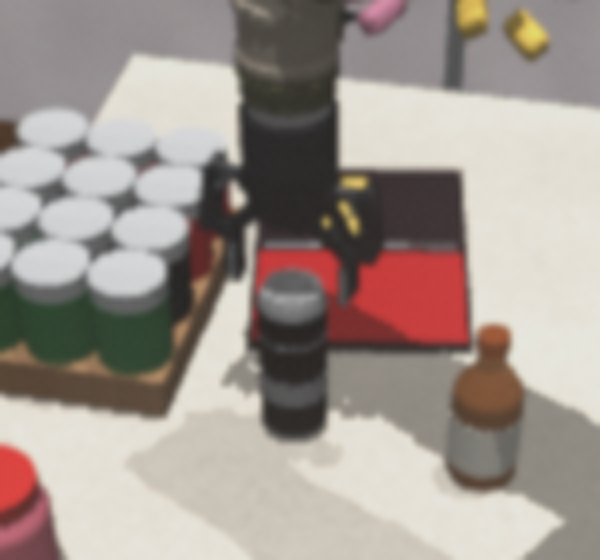

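The open fingers straddle the black can's top, at crop (237,270) and (347,295). The crate's cans on the left, near (130,300), need a clearance check.

```bash
python3 - <<'E'
from h import *
f=np.load("pics/top0.npz"); A=cloud("top",f['p'],f['d'])
B=A[win(A,f['d'],[.66,-.36],[.80,-.16],.02,.3)]
for x in np.arange(.66,.8,.01):
    C=B[(B[:,0]>x)&(B[:,0]<x+.01)]
    if len(C)>2: print(x.round(2),len(C),"y",C[:,1].min().round(3),C[:,1].max().round(3),"zmax",np.percentile(C[:,2],95).round(3))
E
```

```text
0.73 43 y -0.356 -0.241 zmax 0.052
0.74 423 y -0.36 -0.239 zmax 0.127
0.75 261 y -0.359 -0.24 zmax 0.13
0.76 200 y -0.36 -0.24 zmax 0.13
0.77 198 y -0.358 -0.24 zmax 0.131
0.78 172 y -0.359 -0.241 zmax 0.13
0.79 142 y -0.36 -0.24 zmax 0.13
```

carry_out(steps=[[[0,0,0],[0,0.2,0.7],0],[[0,0,0],[0,0.2,1.7],0],[[0,0,0],[0,0.2,2.7],0],[[0,0,0],[0,0.2,3.7],0],[[0,0,0],[0,0.2,4.4],0],[[0,0,0],[0,0.2,4.9],0],[[0,0,0],[0,0.2,4.9],0],[[0,0,0],[0,0.2,4.9],0]])

```text
clock: 13.5
tcp_pos: [0.6277, -0.2604, 0.0574]
orientation: [0.0, 0.749, 0.662, 0.0]
wrist_force: [-0.5, 0.0, 0.3]
finger_gap: 0.0853
grip_force: 0.0
```

carry_out(steps=[[[0,0,0],[0,0,0],50],[[0,0,0],[0,0,0],80],[[0,0,0],[0,0,0],120],[[0,0,0],[0,0,0],180],[[0,0,0],[0,0,0],255],[[0,0,0],[0,0,0],255],[[0,0,0],[0,0,0],255],[[0,0,0],[0,0,0],255]], force=45)

```text
clock: 14.5
tcp_pos: [0.6273, -0.2605, 0.0576]
orientation: [0.0, 0.749, 0.662, -0.0]
wrist_force: [-1.8, 0.3, 5.8]
finger_gap: 0.0565
grip_force: 48.8
```

carry_out(steps=[[[0,0,0],[0,0,-0.7],255],[[0,0,0],[0,0,-3],255],[[0,0,0],[0,0,-6],255],[[0,0,0],[0.5,0,-9.5],255],[[0,0,0],[2.5,-0.8,-13],255],[[0,0,0],[5.5,-2,-16],255],[[0,0,0],[9.5,-3.6,-18],255],[[0,0,0],[14,-5.3,-18],255]])

```text
clock: 15.5
tcp_pos: [0.5927, -0.1142, 0.2384]
orientation: [0.001, 0.75, 0.662, 0.001]
wrist_force: [1.1, 0.1, -4.4]
finger_gap: 0.0567
grip_force: 48.8
```

```bash
python3 - <<'E'
from h import *
go(.5216,.1755,.2376)
E
```

```text
15.5 tcp [ 0.5927 -0.1142  0.2384] q [-0.32  0.36  0.19  1.4   0.    1.37] F [ 1.1  0.1 -4.4] gap 0.0567 48.8
 turn [ 0.17  0.01 -0.02] shift [ 27.87 -10.65   0.04]
```

carry_out(steps=[[[0,0,0],[4,-1.5,0],255],[[0,0,0],[8.5,-3.2,0],255],[[0,0,0],[13,-5,0],255],[[0,0,0],[17.5,-6.7,0],255],[[0,0,0],[22,-8.4,0],255],[[0,0,0],[25.5,-9.7,0],255],[[0,0,0],[27.5,-10.5,0],255],[[0,0,0],[27.9,-10.6,0],255]])

```text
clock: 16.5
tcp_pos: [0.5203, 0.1765, 0.2364]
orientation: [-0.0, 0.748, 0.663, -0.0]
wrist_force: [0.2, 0.1, -4.0]
finger_gap: 0.0569
grip_force: 48.6
```

carry_out(steps=[[[0,0,0],[0,0,0.5],255],[[0,0,0],[0,0,2.5],255],[[0,0,0],[0,0,5],255],[[0,0,0],[0,0,7.5],255],[[0,0,0],[0,0,9.5],255],[[0,0,0],[0,0,10.5],255],[[0,0,0],[0,0,10.5],255],[[0,0,0],[0,0,10.5],255]])

```text
clock: 17.5
tcp_pos: [0.5219, 0.1749, 0.1328]
orientation: [0.0, 0.749, 0.662, 0.001]
wrist_force: [-0.4, -0.4, -4.0]
finger_gap: 0.0572
grip_force: 48.5
```

```bash
python3 - <<'E'
from h import *
from scipy.optimize import least_squares
p,d=env.read_camera("side"); A=cloud("side",p,d); np.savez("pics/side8.npz",p=p,d=d)
cv2.imwrite('pics/s8.png',cv2.resize(p[140:280,200:350],None,fx=4,fy=4,interpolation=cv2.INTER_CUBIC)[:,:,::-1])
Q=A[win(A,d,[.495,.175],[.545,.215],.07,.2)]
for z in np.arange(.07,.2,.015):
    B=Q[(Q[:,2]>z)&(Q[:,2]<z+.015)]
    if len(B)>15:
        s=least_squares(lambda c:np.hypot(*(B[:,:2]-c).T)-.029,[.52,.175],loss='soft_l1',f_scale=.002); print("  z",z.round(3),len(B),s.x.round(4))
go(.5216,.1755,.0696)
E
```

```text
z 0.085 57 [0.5231 0.1722]
  z 0.1 70 [0.5227 0.1721]
  z 0.115 72 [0.5229 0.1723]
  z 0.13 78 [0.5227 0.1723]
  z 0.145 75 [0.5229 0.1722]
  z 0.16 77 [0.5231 0.1721]
  z 0.175 74 [0.5225 0.1721]
  z 0.19 56 [0.5229 0.1722]
17.55 tcp [0.522  0.175  0.1329] q [ 0.18  0.3  -0.16  1.11 -0.    1.87] F [ 0.4  0.3 -4.9] gap 0.0568 48.5
 turn [ 0.1  -0.02  0.02] shift [ 0.04 -0.05  6.33]
```

View pics/s8.png

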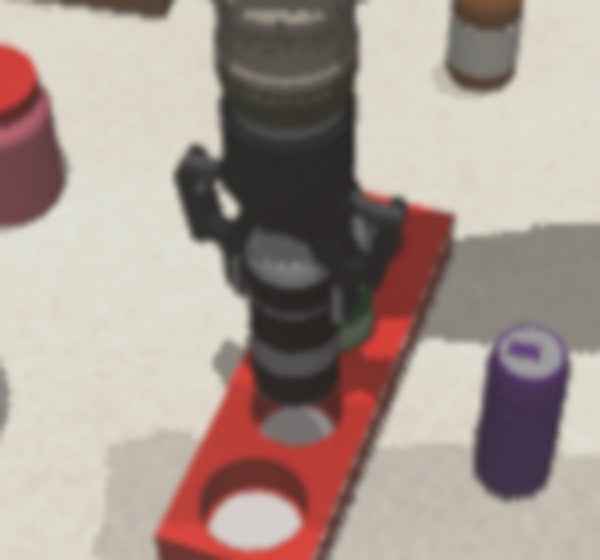

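The black can hangs upright over well2, at crop (293,320), and the fitted axis is constant with height. Green is in well1 behind it. Correcting for the fit bias seen with the green can, it is centred, so I'm lowering it.

carry_out(steps=[[[0,0,0],[0.05,-0.05,0.5],255],[[0,0,0],[0.05,-0.05,1.2],255],[[0,0,0],[0.05,-0.05,2],255],[[0,0,0],[0.05,-0.05,2.7],255],[[0,0,0],[0.05,-0.05,3.3],255],[[0,0,0],[0.05,-0.05,3.9],255],[[0,0,0],[0.05,-0.05,4.4],255],[[0,0,0],[0.05,-0.05,4.4],255]])

```text
clock: 18.55
tcp_pos: [0.5205, 0.1756, 0.0876]
orientation: [-0.0, 0.749, 0.662, -0.0]
wrist_force: [-0.1, -0.1, -4.5]
finger_gap: 0.0566
grip_force: 48.6
```

No side forces, so I'm lowering it to the floor.

carry_out(steps=[[[0,0,0],[0,0,0.4],255],[[0,0,0],[0,0,0.8],255],[[0,0,0],[0,0,1.2],255],[[0,0,0],[0,0,1.5],255],[[0,0,0],[0,0,1.7],255],[[0,0,0],[0,0,1.8],255],[[0,0,0],[0,0,1.9],255],[[0,0,0],[0,0,1.9],255]])

```text
clock: 19.55
tcp_pos: [0.5207, 0.1756, 0.0696]
orientation: [0.0, 0.749, 0.662, 0.0]
wrist_force: [-3.0, -0.7, 3.6]
finger_gap: 0.0569
grip_force: 49.1
```

carry_out(steps=[[[0,0,0],[0,-0.05,0.05],255],[[0,0,0],[0,-0.05,0.05],150],[[0,0,0],[0,-0.05,0.05],60],[[0,0,0],[0,-0.05,0.05],0],[[0,0,0],[0,-0.05,0.05],0],[[0,0,0],[0,-0.05,-1.5],0],[[0,0,0],[0,-0.05,-5],0],[[0,0,0],[0,-0.05,-9],0]])

```text
clock: 20.55
tcp_pos: [0.5199, 0.1756, 0.1604]
orientation: [-0.0, 0.749, 0.662, -0.0]
wrist_force: [0.8, 0.5, -0.0]
finger_gap: 0.0854
grip_force: 0.0
```

carry_out(steps=[[[0,0,0],[-0.5,0,-2],0],[[0,0,0],[-4,0,-3],0],[[0,0,0],[-8,0,-3],0],[[0,0,0],[-13,0,-3],0],[[0,0,0],[-18,0,-3],0],[[0,0,0],[-22,0,-3],0],[[0,0,0],[-25,0,-3],0],[[0,0,0],[-25,0,-3],0]])

```text
clock: 21.55
tcp_pos: [0.4896, -0.0742, 0.1901]
orientation: [0.001, 0.75, 0.661, 0.0]
wrist_force: [-0.2, 0.3, 0.5]
finger_gap: 0.0853
grip_force: 0.0
```

```bash
python3 - <<'E'
from h import *
for n in("side","top"):
    p,d=env.read_camera(n); A=cloud(n,p,d); cv2.imwrite(f'pics/{n}9.png',p[:,:,::-1])
    for nm,c in dict(green=(.5116,.0962),black=(.5216,.1755)).items():
        Q=A[win(A,d,np.array(c)-.035,np.array(c)+.035,.1,.2)]
        if len(Q): t=np.percentile(Q[:,2],95); print(n,nm,"ztop",t.round(4),circ(Q[Q[:,2]>t-.008],0))
go(.5,0,.2)
E
```

```text
side green ztop 0.1492 [5.126e-01 9.950e-02 5.131e-01 9.940e-02 2.590e-02 1.470e-01 1.990e+02]
side black ztop 0.159 [5.209e-01 1.763e-01 5.203e-01 1.757e-01 2.690e-02 1.570e-01 2.780e+02]
top green ztop 0.1527 [5.118e-01 9.790e-02 5.115e-01 9.740e-02 2.290e-02 1.490e-01 2.020e+02]
top black ztop 0.1631 [5.203e-01 1.733e-01 5.194e-01 1.735e-01 2.660e-02 1.586e-01 2.320e+02]
21.65 tcp [ 0.4896 -0.0723  0.1897] q [-0.31  0.16 -0.19  1.22  0.    1.39] F [-0.5 -0.3 -0.1] gap 0.0855 0.0
 turn [ 0.05 -0.01 -0.  ] shift [ 7.3   0.14 -1.03]
```

View pics/side9.png

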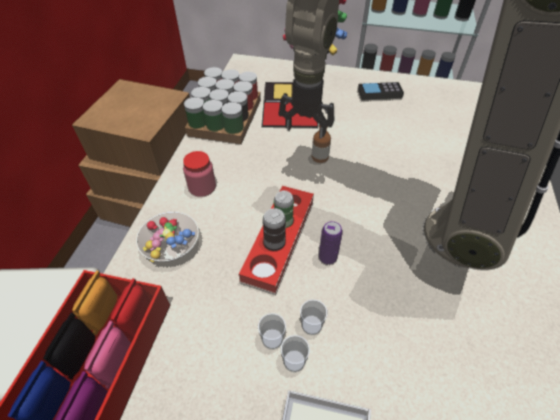

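The final view shows green in well1 at (284,205) and black in well2 at (274,228). Their tops are at z≈0.147 and 0.157, so both stand on the well floors. The bottle (321,145), purple can and cups haven't moved, and the gripper touches nothing.

```bash
python3 -c "
from workcell import env
print(env.hand_in())"
```

```text
the job is handed in; nothing more can be done
None
```

The green can is in well1 and the black can in well2, both upright on the well floors and released; the bottle and cups were not moved, and I handed the job in at about 21.7 s.

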